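# Thread a hook carrier onto the hanging rail

### The arm

A 6-joint arm with a two-finger parallel gripper is mounted at the origin on the work surface; the furniture and walls round the work are solid. World frame = base frame: x ahead of the robot, y to its left, z up, the work surface at z = 0. Lengths are in mm, angles in rad, forces in N, time in s.
With the tool pointing down it reaches from about 425 to 925 mm from the base axis. Payload 12.5 kg.
Tool frame: the origin (TCP) lies at the very end of the fingers, on their centre line; the grasp point (between the pads) lies bot.grasp_offset behind it (bot.grasp_offset is the distance from the TCP to the grasp point, in mm); z points along the fingers, y is the line along which they close (so a half turn about z gives the same grasp; the last joint's range is limited). The gripper opens to 85 mm and grips with 20 to 120 N. Pads are 22 mm wide; open, the fingers measure 114 mm over their backs; the gripper's body (76 mm by 85 mm) begins 54 mm behind the grasp point. The pads swing forward as they close: fully open they stand 13 mm farther back than shut.
Start: joints at [1.138, 0.491, 1.559, -0, 1.092, -0.106], TCP at [200.617, 591.944, 231.327] pointing down, gripper open.
Joint ranges: [-3.1, 3.1], [-0.84, 2.19], [0.05, 2.79], [-1.13, 4.28], [0.06, 2.93], [-2.69, 2.69]. Speed limits (rad/s): [2.22, 2.22, 2.79, 3.14, 3.14, 3.14].

### API

Orientations are given as a unit quaternion [w, x, y, z].
In Python, from cell import monitor, vision, order, bot gives the robot as it stands. The module is installed in compiled form; this text tells all that it offers.
- The arm moves only by the tool play_rows, never from a script. Its argument "steps" is a list of rows, each a list of 3 entries, a list of its own where there are three numbers: the shift along the world's x, y, z in m, then the turn, a rotation vector about the world's x, y, z in rad, then the finger opening in m, from 0 to 0.0854. A call has 1 to 12 rows; each row is the pose to reach, as a shift and turn from the pose commanded when the call began; what a row does not reach only later rows make up. A row lasts 1/10 s, in which the tool goes at most 50 mm and 8.59 degrees, less where a joint would pass 70% of its speed; a pose out of reach is approached as far as the arm can. A call with a gripper value outside its range is refused whole. The fingers move at their own pace and stop on an object; "squeeze" is the grip in N (left out, the last holds). Time passes only in rows, so rows that repeat a pose let the fingers close. It gives the time, the measured TCP pose, the force, the opening and the grip force at its end, in the units of the state.
- monitor.get_obs(): the state, without advancing time (a new reading comes with each control period).
- vision.capture(name): name is "scene" or "top"; returns (picture, depth): 420x560x3 uint8, red, green, blue; 420x560 float32, mm along the optical axis (not along the pixel's ray), 0 where there is no reading.
- vision.camera_params(name): a dict with "K" (3x3 intrinsics, pixels), "pose" (4x4, takes a point from camera to world coordinates). Camera axes: x right, y up, looking along -z (the intrinsics and any distortion apply to the point x, -y, -z); pixel columns grow to the right and rows downward; lengths in mm; the calibration is good to about 2 mm. A picture is of the moment at which its call begins. camera_params takes no time and is no camera call.
- order.finish_job(): hands the job in; it is judged then, once.
The state is a dict: "clock": time; "joint_positions": joint angles; "joint_vel": joint speeds; "tau": joint torques, N m; "tcp_pos": TCP position; "ee_rot": TCP orientation; "contact_force": force on the tool from outside, world axes, zero at the start; "moment": the same for the moment, N m; "opening": finger opening in mm; "grasp_force": force on a finger pad.
Only numpy, scipy, OpenCV 4.12 (cv2) and the standard library are available. Lean on these libraries where they do the work, as an engineer would, in place of code of your own. Each camera call takes 0.05 s, during which the arm holds its last target. There are 200 camera calls.

### The job

Take the blue hook carrier out of the wooden rack, stand it upright in the pocket of the green block and let go of it, then take it again by the two narrow sides of its blue plate. Bring its white barrel into the open right-hand end of the aluminium rail, slide it along inside, and leave it hanging there centred at the red pointer. Do not shift the red pointer, the grey carrier, the tape roll or the note pad.

Things in the scene. Friction and masses are not known exactly. Their poses are not given: they have to be found in the camera images.
- hanger: blue hook carrier, 0.15 kg, in a bay of the rack. Origin: centre of the underside of its plate, 12 (x) x 36 (y) x 100 (z) mm. A 9 mm neck at z = 80 on the +x face carries a white barrel along y. On -x a J-lip, 30 mm wide, reaches to x = -24, z = 22 to 45; behind, a rubber heel to x = 15.5, z = 43. In the rack pinch it along x: plate front (x = -6) to barrel back (x = 47), z about 80
- hanger_barrel (a point): centre of the blue carrier's white barrel, at [36, 0, 80] mm in the carrier's frame, same axes. The barrel is 22 mm in diameter, 40 mm long along y, tapered to 10 mm across at both ends
- hanger_grip (a point): point in the middle of the blue plate at [0, 0, 78] mm in the carrier's frame, same axes. For the rail, pinch the plate here along y, on its two narrow sides (36 mm apart), from above; there is no room for a finger between plate and rail
- spare: grey hook carrier of the same shape, standing in the other bay of the rack; stays where it is
- rack: fixed brown wooden rack, base 120 x 138 x 22 mm, origin at the centre of its underside; two pockets 17 (x) x 41 (y) mm at y = +27 and -27, floors 8 mm above the table, between cheeks up to z = 108, x = -30 to 27, 44 mm apart. Open to -x, +x and above. Carriers stand on a pocket's floor, barrel on the +x side, axes as the rack's. Rack and green block may change places, left or right
- stand: fixed green block 100 x 110 x 22 mm, origin at the centre of its underside, with one pocket for the carrier's plate in its top, clear all round above
- stand_pocket (a point): centre of the floor of the block's pocket, 8 mm above the table; the pocket is 19 (x) x 44 (y) mm, 14 mm deep, with a small chamfer at the mouth; axes as the block's. A carrier that stands in it has its origin here
- rail: fixed aluminium C-rail, axis 160 mm above the table along its own y, 260 mm long, capped at +y, open at -y. Origin: on the table under its middle. Outside 34 x 34 mm, cavity 26 x 26 mm; a slot 13 mm high in its -x face (towards the robot, x = -17) passes the neck; that face goes down to z = 115. Barrel runs inside, plate hangs in front, axes parallel to the rail's. Posts behind; foot 10 mm high
- rail_mouth (a point): centre of the rail's open end, on the cavity axis, at [0, -130, 160] mm in the rail's frame; axes as the rail's
- pointer_mark (a point): point on the cavity axis at the middle of the red pointer, a clip 12 mm wide (y) over the rail's top, reaching 21 mm above the axis, with a thin red band down the front edge; axes as the rail's. It stands 100 to 210 mm from the open end; a firm push (over 4 N) would shift it along the rail
- film_tape: roll of cream tape, 60 mm across, 19 mm high, lying near the rail; origin under its centre; stays where it is
- note_pad: yellow note pad 50 x 74 x 12 mm on the table beyond the tape roll; origin under its centre; stays where it is
Not all that is in view belongs to the job. What is shaped like the spare but pink or purple is not meant.

How it is judged:
By the outcome, as a careful person would: the job done as asked, in the order asked, and still so for the second after the job is handed in, with the robot touching nothing.
It also fails if it takes over 72 s, if anything falls off the work surface, if the arm or the gripper's body presses on something with over 40 N, if the wrist force passes 120 N, or if a joint passes its speed limit or range.

## Working session

There is one attempt and no reset: what is moved stays moved. The work goes in short steps, Python scripts to look and compute and a tool call to move; the robot and the scene stay as the last step left them, time stands still between calls to the robot, and variables do not carry over. Pictures are saved under pics/ and viewed, at most 10 in all, crops included, and the job is handed in when it is done.

Besides the shell and the picture viewer there is one more tool, called after "Request:" as name(argument=value, ...) on one line, values as JSON. play_rows: Moves the arm, as the interface text tells. Its arguments: {"type":"object","properties":{"steps":{"type":"array","items":{"type":"array"}},"squeeze":{"type":"number"}},"required":["steps"]}

```bash
mkdir -p pics
cat > h.py <<'E'
import numpy as np, cv2
from cell import monitor, vision, order, bot
def grab(n):
    im,d=vision.capture(n); p=vision.camera_params(n); return im,d,np.array(p["K"]),np.array(p["pose"])
def cloud(d,K,T):
    v,u=np.mgrid[:d.shape[0],:d.shape[1]]
    x=(u-K[0,2])/K[0,0]*d; y=(v-K[1,2])/K[1,1]*d
    P=np.stack([x,-y,-d,np.ones_like(d)],-1)
    return (P@T.T)[...,:3]
def save(n,im): cv2.imwrite("pics/"+n,cv2.cvtColor(im,cv2.COLOR_RGB2BGR))
E
python3 - <<'E'
from h import *
print(monitor.get_obs(), bot.grasp_offset)
for n in("scene","top"):
    im,d,K,T=grab(n); np.savez(n+"0.npz",im=im,d=d,K=K,T=T); save(n+"0.png",im); print(n,K.tolist(),T.round(3).tolist(),(d==0).mean(), [k for k in vision.camera_params(n)])
E
```

```text
{'clock': 0.0, 'joint_positions': array([ 1.13838110e+00,  4.91546844e-01,  1.55942494e+00,  8.70720141e-06,
        1.09168923e+00, -1.05589784e-01]), 'joint_vel': array([-0.0016256 ,  0.00201248, -0.0012746 , -0.00083691, -0.00035306,
       -0.00035325]), 'tau': array([ 1.14314589e-03, -6.18456745e+01, -2.61598885e+01, -1.46567440e-04,
        4.03918937e-03,  3.17202797e-06]), 'tcp_pos': array([200.5303635 , 591.73351341, 230.74407426]), 'ee_rot': array([-1.45692567e-04,  1.62688363e-01,  9.86677359e-01, -5.13943010e-04]), 'contact_force': array([0.45287363, 0.38520119, 0.30406637]), 'moment': array([ 0.03535013, -0.00283956, -0.0309977 ]), 'grasp_force': 0.0, 'opening': 85.15656127280278} 18.700000000000003
scene [[527.2493158495639, 0.0, 287.3426033077883], [0.0, 527.2493158495639, 208.86535921227193], [0.0, 0.0, 1.0]] [[-0.692, 0.354, -0.63, -747.236], [-0.722, -0.36, 0.591, 1204.593], [-0.018, 0.863, 0.504, 1042.699], [0.0, 0.0, 0.0, 1.0]] 0.019438775510204082 ['K', 'pose']
top [[403.3158291079022, 0.0, 280.32257299024405], [0.0, 403.3158291079022, 203.25791371818522], [0.0, 0.0, 1.0]] [[-0.004, 0.993, -0.117, 220.482], [-1.0, -0.004, -0.005, 110.973], [-0.006, 0.117, 0.993, 1621.591], [0.0, 0.0, 0.0, 1.0]] 0.00399234693877551 ['K', 'pose']
```

View pics/scene0.png

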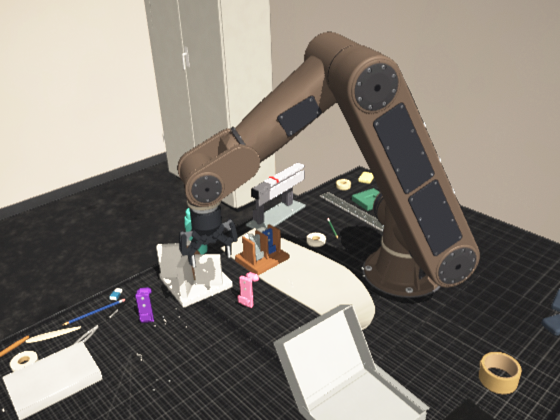

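View pics/top0.png

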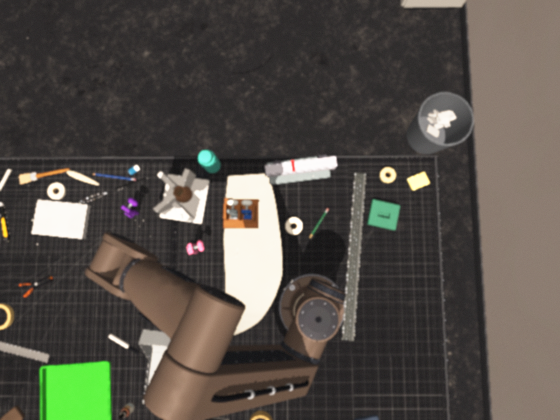

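The scene view shows the wooden rack at about (262,248), the rail at (280,185) and the green block at (368,198). In the top view the rack is at (241,213), the rail at (305,165) with its grey cap on the left, the block at (384,215), the tape at (388,175) and the pad at (418,181).

Possible mix-ups: the blue carrier in the rack (top 247,210), the grey spare (top 233,210), the pink one (top 195,247) and the purple one (top 130,208). I choose the blue one in the rack and will check it in a close crop.

Run:
```python
from h import *
a=np.load("scene0.npz"); b=np.load("top0.npz")
c1=cv2.resize(a["im"][155:275,225:385],(800,600),interpolation=cv2.INTER_CUBIC); save("c1.png",c1)
c2=cv2.resize(b["im"][145:235,215:435],None,fx=3.6,fy=3.6,interpolation=cv2.INTER_CUBIC)
save("c2.png",c2)
for n,z in(("scene",a),("top",b)):
    P=cloud(z["d"],z["K"],z["T"]); hsv=cv2.cvtColor(z["im"],cv2.COLOR_RGB2HSV)
    H,S,V=hsv[...,0].astype(int),hsv[...,1],hsv[...,2]
    reg=(P[...,0]>300)&(P[...,0]<750)&(P[...,1]>-350)&(P[...,1]<350)
    for nm,lo,hi,s in(("orange",5,18,130),("blue",100,125,90),("green",70,90,90),("red",-1,4,130),("yellow",22,32,120)):
        m=reg&(H>lo)&(H<hi)&(S>s)&(V>40)
        nl,l,st,c=cv2.connectedComponentsWithStats(m.astype(np.uint8))
        for i in range(1,nl):
            if st[i,4]>12:
                q=P[l==i]; print(n,nm,c[i].round(),st[i,4],np.percentile(q,[3,50,97],axis=0).round().tolist())
```

```text
scene orange [261. 254.] 1092 [[308.0, 225.0, 8.0], [346.0, 303.0, 28.0], [413.0, 348.0, 108.0]]
scene blue [270. 241.] 129 [[343.0, 236.0, 36.0], [362.0, 249.0, 63.0], [370.0, 267.0, 110.0]]
scene green [365. 198.] 343 [[322.0, -340.0, 3.0], [372.0, -256.0, 22.0], [416.0, -225.0, 28.0]]
scene red [274. 179.] 16 [[506.0, 71.0, 169.0], [519.0, 78.0, 181.0], [541.0, 83.0, 183.0]]
top orange [240. 216.] 530 [[315.0, 217.0, 15.0], [343.0, 276.0, 25.0], [421.0, 341.0, 111.0]]
top blue [247. 214.] 65 [[347.0, 234.0, 29.0], [363.0, 249.0, 97.0], [373.0, 264.0, 113.0]]
top green [383. 214.] 762 [[312.0, -343.0, 1.0], [363.0, -289.0, 22.0], [416.0, -236.0, 29.0]]
top red [293. 164.] 18 [[513.0, 70.0, 8.0], [535.0, 72.0, 179.0], [588.0, 76.0, 184.0]]
```

View pics/c1.png

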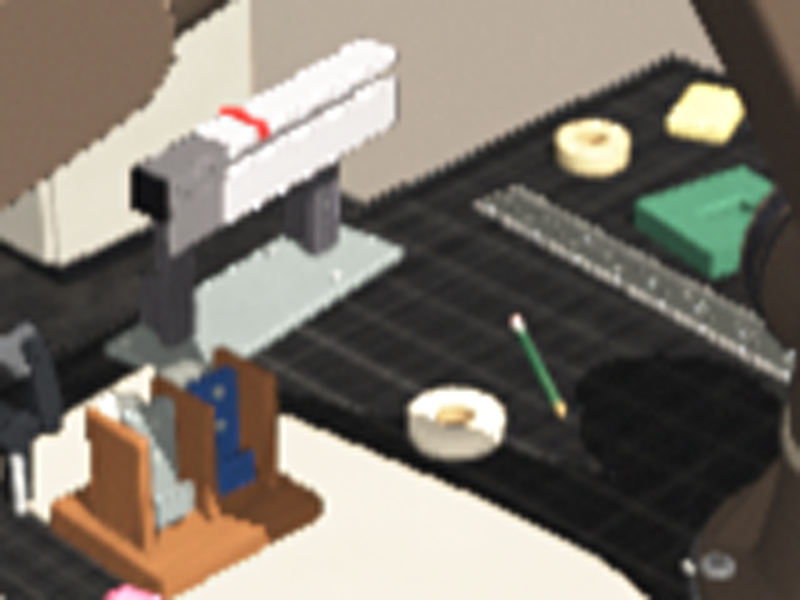

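View pics/c2.png

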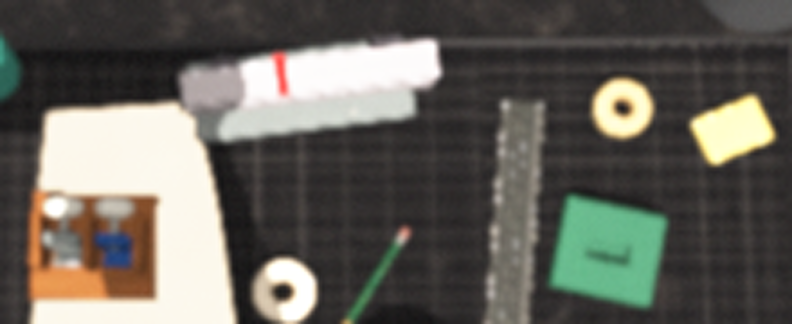

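The crop confirms the choice. The blue carrier is in the right-hand bay (crop 225,430) and the grey spare is in the left (crop 170,460). The rail's cap is at its left end and the red pointer is near crop (245,120). The cream tape is at crop (592,147), with the pad beyond it and the green block's slot at crop (735,210).

```bash
cat >> h.py <<'E'
def ray(uv,K,T,z):
    uv=np.atleast_2d(uv).astype(float)
    r=np.c_[(uv[:,0]-K[0,2])/K[0,0],-(uv[:,1]-K[1,2])/K[1,1],-np.ones(len(uv))]@T[:3,:3].T
    o=T[:3,3]; return o+r*((z-o[2])/r[:,2])[:,None]
def rect(p):
    (c,s,a)=cv2.minAreaRect(np.float32(p[:,:2])); return np.round(c,1),np.round(s,1),round(a,1)
def hsv(im): return [x.astype(int) for x in cv2.split(cv2.cvtColor(im,cv2.COLOR_RGB2HSV))]
E
python3 - <<'E'
from h import *
for n in("top","scene"):
    z=np.load(n+"0.npz"); im,K,T=z["im"],z["K"],z["T"]; P=cloud(z["d"],K,T); H,S,V=hsv(im); X,Y,Z=P[...,0],P[...,1],P[...,2]
    px=lambda m: np.argwhere(m)[:,::-1]
    def biggest(m):
        nl,l,st,_=cv2.connectedComponentsWithStats(m.astype(np.uint8),connectivity=4); return l==1+st[1:,4].argmax()
    g=biggest((H>70)&(H<95)&(S>80)&(Y<-150)&(Y>-400)&(X>250)); print(n,"stand top22",rect(ray(px(g&(Z>14)),K,T,22)), "Z",np.median(Z[g]))
    dk=(H>=0)&(V<70)&(X>330)&(X<400)&(Y>-320)&(Y<-255)
    dk=px(dk); print(" dark slot",len(dk), rect(ray(dk,K,T,22)) if len(dk) else 0)
    b=(H>100)&(H<125)&(S>90)&(X>300)&(X<420)&(Y>200)&(Y<300)
    for zl in(85,100):
        q=b&(Z>zl); print(" blue top",q.sum(),px(q).mean(0).round(1), ray(px(q),K,T,108).mean(0).round(1),rect(ray(px(q),K,T,108)), P[q].mean(0).round(1))
    o=(H>4)&(H<19)&(S>110)&(X>290)&(X<450)&(Y>190)&(Y<370)
    print(" rack base", rect(P[o&(Z>10)&(Z<32)]), " ray", rect(ray(px(o&(Z>15)&(Z<30)),K,T,22)), "cheek top",rect(P[o&(Z>102)]), rect(ray(px(o&(Z>102)),K,T,108)))
    w=(X>380)&(X<460)&(Y>210)&(Y<350)&(Z>80)&(Z<115)&(S<90)
    for s in(w&(Y<276),w&(Y>276)): print(" barrel",s.sum(),P[s].mean(0).round(1),rect(P[s]))
    r=biggest((Z>165)&(Z<200)&(X>450)&(X<680)&(Y>-150)&(Y<250)); e=ray(px(r),K,T,177)
    print(" rail",r.sum(),rect(e),cv2.boxPoints(cv2.minAreaRect(np.float32(e[:,:2]))).round(1).tolist(),"Z",np.median(Z[r]),"PCA",rect(P[r]))
    rd=((H<6)|(H>174))&(S>110)&r; print(" pointer",px(rd).mean(0).round(1),ray(px(rd),K,T,181).mean(0).round(1),rect(ray(px(rd),K,T,181)))
E
```

```text
top stand top22 (array([ 361.3, -290.3]), array([112.5, 101.3]), 76.5) Z 21.5167529777209
 dark slot 0 0
 blue top 33 [245.9 211.5] [367.5 249.2 108. ] (array([367.6, 248.9]), array([30.3, 11.4]), 89.7) [367.6 249.4 106.2]
 blue top 29 [246.  211.3] [368.2 248.9 108. ] (array([367.6, 248.9]), array([30.3, 11.4]), 89.7) [368.3 248.9 107.3]
 rack base (array([372.4, 281. ]), array([137.3, 117.1]), 89.8)  ray (array([372.3, 278.2]), array([131.5, 116.1]), 89.8) cheek top (array([368. , 277.1]), array([118.3,  56.7]), 89.3) (array([367.8, 277. ]), array([117.1,  56.8]), 89.7)
 barrel 59 [402.  248.   95.2] (array([404. , 248.4]), array([33.2, 32.2]), 43.3)
 barrel 53 [402.9 301.7  95.2] (array([404.1, 300.6]), array([32.2, 31.5]), 38.4)
 rail 713 (array([532.3,  48. ]), array([ 44.9, 265.5]), 7.4) [[492.8999938964844, 176.8000030517578], [527.2000122070312, -86.5], [571.7999877929688, -80.69999694824219], [537.4000244140625, 182.60000610351562]] Z 176.88471978538132 PCA (array([533. ,  48.3]), array([ 46.3, 265.5]), 8.0)
 pointer [292.8 165.2] [528.9  73.2 181. ] (array([528.1,  72.7]), 
[... 431 characters left out ...]
.3)  ray (array([360.8, 283.8]), array([144. , 127.2]), 84.3) cheek top (array([364.4, 281.1]), array([ 57.9, 119.7]), 0.9) (array([361.8, 283. ]), array([123. ,  60.4]), 87.7)
 barrel 33 [399.9 248.8  98. ] (array([398.9, 248.9]), array([47.6, 31.1]), 87.9)
 barrel 47 [399.5 305.3  98.7] (array([397. , 305.6]), array([30.5, 56.8]), 2.7)
 rail 447 (array([527.4,  56.9]), array([ 55.1, 284.3]), 7.8) [[480.70001220703125, 194.0], [519.5, -87.69999694824219], [574.0999755859375, -80.19999694824219], [535.2999877929688, 201.5]] Z 177.58109745507693 PCA (array([527.4,  50.2]), array([ 45.4, 274.4]), 7.0)
 pointer [273.8 178.5] [520.   79.8 181. ] (array([517.4,  80.3]), array([13.5, 54.4]), 82.6)
```

Run:
```python
from h import *
z=np.load("top0.npz"); P=cloud(z["d"],z["K"],z["T"])
q=P[:,:][(P[...,0]>330)&(P[...,0]<620)&(P[...,1]>-420)&(P[...,1]<620)&(P[...,2]>50)]
for y in range(-400,620,40):
    s=q[(q[:,1]>=y)&(q[:,1]<y+40)]
    if len(s)>2: print(y,s.min(0).round(),s.max(0).round())
```

```text
-120 [528. -85. 123.] [560. -81. 183.]
-80 [522. -79. 118.] [570. -40. 188.]
-40 [517. -39.  54.] [593.  -0. 185.]
0 [513.   1. 120.] [551.  40. 184.]
40 [508.  41. 117.] [546.  80. 188.]
80 [502.  82. 111.] [550. 120. 186.]
120 [498. 123.  54.] [577. 160. 185.]
160 [495. 160. 121.] [530. 178. 182.]
200 [338. 217.  52.] [414. 239. 113.]
240 [339. 241.  50.] [414. 280. 116.]
280 [347. 285.  51.] [414. 319. 118.]
320 [341. 320.  51.] [397. 336. 113.]
360 [535. 363.  51.] [599. 400. 173.]
400 [535. 400.  53.] [593. 425. 173.]
440 [336. 458.  50.] [529. 480. 133.]
480 [350. 480.  50.] [520. 520. 142.]
520 [380. 520.  50.] [510. 560. 144.]
560 [364. 560.  53.] [516. 589. 142.]
```

Request:
play_rows(steps=[[[0, 0, 0.03], [0, 0, 0], 0.0854], [[0, 0, 0.06], [0, 0, 0], 0.0854]])

```text
clock: 0.3
tcp_pos: [200.5, 591.6, 291.1]
ee_rot: [-0.0, 0.163, 0.987, -0.001]
contact_force: [-0.0, 0.4, 0.6]
opening: 85.1
grasp_force: 0.0
```

Request:
play_rows(steps=[[[0.187, -0.3406, 0], [0, 0, -1.244], 0.0854], [[0.187, -0.3406, 0], [0, 0, -1.244], 0.0854], [[0.187, -0.3406, 0], [0, 0, -1.244], 0.0854], [[0.187, -0.3406, 0], [0, 0, -1.244], 0.0854], [[0.187, -0.3406, 0], [0, 0, -1.244], 0.0854], [[0.187, -0.3406, 0], [0, 0, -1.244], 0.0854], [[0.187, -0.3406, 0], [0, 0, -1.244], 0.0854], [[0.187, -0.3406, 0], [0, 0, -1.244], 0.0854], [[0.187, -0.3406, 0], [0, 0, -1.244], 0.0854], [[0.187, -0.3406, 0], [0, 0, -1.244], 0.0854], [[0.187, -0.3406, 0], [0, 0, -1.244], 0.0854], [[0.187, -0.3406, 0], [0, 0, -1.244], 0.0854]])

```text
clock: 1.5
tcp_pos: [387.2, 251.9, 291.2]
ee_rot: [-0.0, 0.706, 0.708, -0.0]
contact_force: [0.2, 1.2, 0.4]
opening: 85.4
grasp_force: 0.0
```

Request:
play_rows(steps=[[[0, 0, -0.04], [0, 0, 0], 0.0854], [[0, 0, -0.08], [0, 0, 0], 0.0854], [[0, 0, -0.12], [0, 0, 0], 0.0854], [[0, 0, -0.15], [0, 0, 0], 0.0854], [[0, 0, -0.15], [0, 0, 0], 0.0854]])

```text
clock: 2.0
tcp_pos: [385.9, 251.3, 138.5]
ee_rot: [-0.001, 0.706, 0.708, -0.003]
contact_force: [-0.1, -0.1, 0.7]
opening: 85.5
grasp_force: 0.0
```

Run:
```python
from h import *
from scipy.spatial.transform import Rotation as R
o=monitor.get_obs(); q=o["ee_rot"]; m=R.from_quat([q[1],q[2],q[3],q[0]]).as_matrix(); print(o["joint_positions"].round(3),np.degrees(np.arctan2(m[1,1],m[0,1])))
a,*_=grab("scene"); save("c3.png",cv2.resize(a[155:275,185:345],(800,600),interpolation=cv2.INTER_CUBIC))
```

```text
[ 0.434  0.399  2.05  -0.     0.699  0.432] 0.11837577656593794
```

View pics/c3.png

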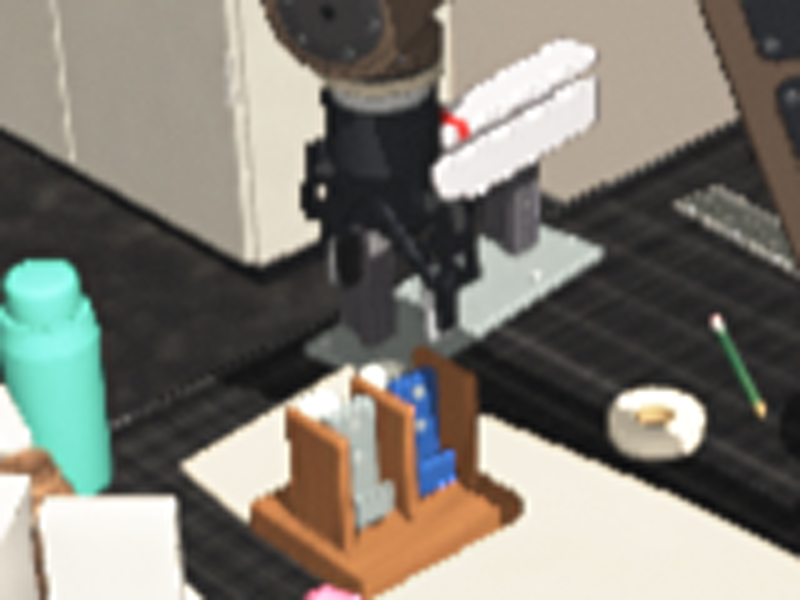

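The gripper (crop 400,290) is above the blue bay (crop 420,430), with its fingers in line with the rack's x, so I go down and close slowly.

Request:
play_rows(steps=[[[0, 0, -0.025], [0, 0, 0], 0.0854], [[0, 0, -0.05], [0, 0, 0], 0.0854], [[0, 0, -0.0715], [0, 0, 0], 0.0854], [[0, 0, -0.0715], [0, 0, 0], 0.07], [[0, 0, -0.0715], [0, 0, 0], 0.062], [[0, 0, -0.0715], [0, 0, 0], 0.058], [[0, 0, -0.0715], [0, 0, 0], 0.058]], squeeze=20)

```text
clock: 2.75
tcp_pos: [388.1, 251.7, 71.1]
ee_rot: [0.0, 0.707, 0.707, 0.001]
contact_force: [-0.5, -0.1, -0.3]
opening: 58.2
grasp_force: 0.0
```

Run:
```python
from h import *
im,d,K,T=grab("scene"); P=cloud(d,K,T); H,S,V=hsv(im)
b=(H>100)&(H<125)&(S>90)&(P[...,0]>300)&(P[...,0]<420)&(P[...,1]>200)&(P[...,1]<300); print(b.sum(),np.median(P[b],0))
save("c4.png",cv2.resize(im[155:275,185:345],(800,600),interpolation=cv2.INTER_CUBIC))
```

```text
85 [349.75993161 252.47051581  50.849373  ]
```

View pics/c4.png

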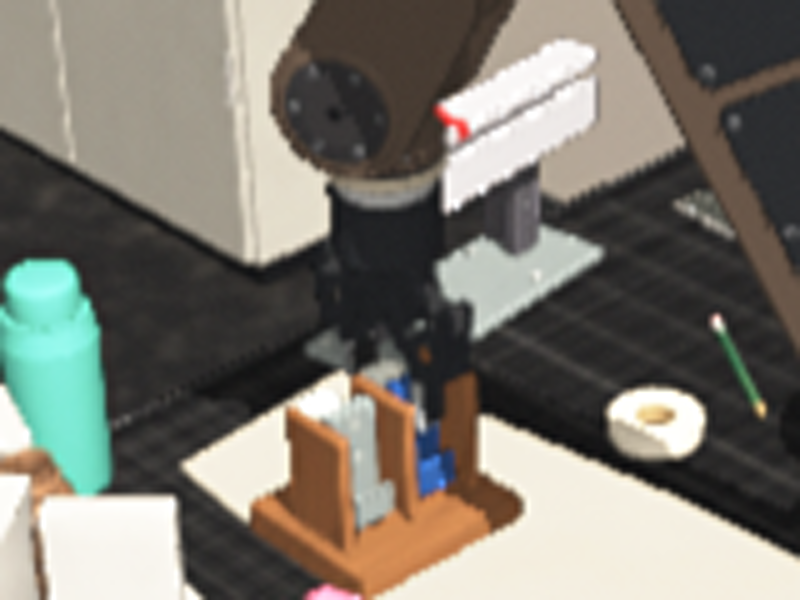

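The fingers sit either side of the blue plate inside the bay (crop 430,400), with no contact. I go 5 mm lower and close.

Request:
play_rows(steps=[[[0, 0, -0.005], [0, 0, 0], 0.058], [[0, 0, -0.005], [0, 0, 0], 0.055], [[0, 0, -0.005], [0, 0, 0], 0.052], [[0, 0, -0.005], [0, 0, 0], 0.052]], squeeze=20)

```text
clock: 3.2
tcp_pos: [387.6, 251.3, 64.8]
ee_rot: [-0.0, 0.707, 0.707, -0.0]
contact_force: [-1.2, 1.5, 0.2]
opening: 52.8
grasp_force: 21.0
```

Request:
play_rows(steps=[[[0, 0, 0], [0, 0, 0], 0.045], [[0, 0, 0], [0, 0, 0], 0.045], [[0, 0, 0], [0, 0, 0], 0.045]], squeeze=40)

```text
clock: 3.5
tcp_pos: [387.6, 251.3, 64.9]
ee_rot: [0.0, 0.707, 0.707, 0.0]
contact_force: [-0.2, -0.3, 1.5]
opening: 52.4
grasp_force: 41.3
```

Request:
play_rows(steps=[[[0, 0, 0.02], [0, 0, 0], 0.045], [[0, 0, 0.06], [0, 0, 0], 0.045], [[0, 0, 0.1], [0, 0, 0], 0.045], [[0, 0, 0.14], [0, 0, 0], 0.045], [[0, 0, 0.165], [0, 0, 0], 0.045], [[0, 0, 0.165], [0, 0, 0], 0.045]])

```text
clock: 4.1
tcp_pos: [388.4, 251.8, 232.7]
ee_rot: [0.001, 0.707, 0.707, 0.003]
contact_force: [-0.1, 0.3, -1.8]
opening: 52.2
grasp_force: 42.3
```

Run:
```python
from h import *
for n in("top","scene"):
    im,d,K,T=grab(n); np.savez(n+"1.npz",im=im,d=d,K=K,T=T); P=cloud(d,K,T); H,S,V=hsv(im)
    X,Y,Z=P[...,0],P[...,1],P[...,2]; px=lambda m: np.argwhere(m)[:,::-1]
    g=((H>70)&(H<95)&(S>80)&(Y<-200)&(Y>-400)&(X>250)&(X<470)).astype(np.uint8)
    c,_=cv2.findContours(g,cv2.RETR_EXTERNAL,cv2.CHAIN_APPROX_NONE); c=max(c,key=cv2.contourArea)
    f=np.zeros_like(g); cv2.drawContours(f,[c],-1,1,-1); top=(f>0)&(Z>16)
    e=ray(px(f>0),K,T,22); print(n,"block",rect(e))
    er=cv2.erode(f,np.ones((5,5)))>0
    Vm=np.median(V[er]); s=er&((V<0.8*Vm)); s2=er&(Z<17)
    for t in(s,s2):
        if t.sum()>3: print("  slot",t.sum(),px(t).mean(0).round(1),ray(px(t),K,T,22).mean(0).round(1),rect(ray(px(t),K,T,22)),P[t].mean(0).round(1))
    save(f"b_{n}.png",im)
    ctr=px(er).mean(0).astype(int); cr=im[ctr[1]-24:ctr[1]+24,ctr[0]-26:ctr[0]+26]; cv2.imwrite(f"cr_{n}.png",cv2.cvtColor(cv2.resize(cr,(390,360),interpolation=cv2.INTER_CUBIC),cv2.COLOR_RGB2BGR)); print(" crop origin",ctr-[26,24])
cv2.imwrite("pics/pocket.png",np.hstack([cv2.imread("cr_top.png"),cv2.imread("cr_scene.png")]))
```

```text
top block (array([ 363.7, -289.9]), array([116.3, 109.4]), 77.1)
  slot 28 [384.1 216.2] [ 354.9 -292.3   22. ] (array([ 353.6, -290.1]), array([43.6, 12. ]), 89.8) [ 355.8 -294.9   11.5]
  slot 84 [383.5 213.7] [ 364.9 -290.1   22. ] (array([ 364.5, -289.6]), array([89.9, 83.1]), 74.9) [ 365.8 -292.7   11.5]
 crop origin [357 190]Traceback (most recent call last):
  File "<stdin>", line 6, in <module>
ValueError: max() iterable argument is empty
```

Run:
```python
from h import *
L=[]
for n,f,o in(("top","top1",(360,192)),("scene","scene0",(343,176))):
    z=np.load(f+".npz"); im,d,K,T=z["im"],z["d"],z["K"],z["T"]; P=cloud(d,K,T)
    cr=im[o[1]:o[1]+45,o[0]:o[0]+50]; L.append(cv2.resize(cr,(400,360),interpolation=cv2.INTER_CUBIC))
    H,S,V=hsv(im); print(n); print(V[o[1]+10:o[1]+34,o[0]+6:o[0]+44:1])
save("pocket.png",np.hstack(L))
```

```text
top
[[ 62  64  63  58  62 101 160 199 210 210 208 208 205 201 198 194 190 181
  171 152 140 130 116 103  83  74  63  54  45  41  44  50  56  58  62  63
   62  61]
 [ 60  61  58  56  70 117 173 201 210 209 209 210 208 210 208 207 207 206
  202 195 189 184 174 162 149 137 126 110  90  75  67  62  58  57  61  63
   62  61]
 [ 51  55  54  52  74 128 182 207 211 209 211 208 209 209 208 209 207 209
  207 206 207 205 202 198 191 188 181 168 152 142 129 118 102  82  61  56
   55  53]
 [ 48  51  52  48  80 138 192 210 211 211 210 208 209 209 208 209 208 209
  208 208 207 208 207 207 206 205 203 199 195 191 185 174 159 129  83  57
   54  47]
 [ 54  56  52  54  90 151 194 210 211 212 210 209 207 209 211 208 207 208
  208 209 208 209 207 207 206 206 206 205 208 206 204 202 192 163 108  64
   58  52]
 [ 60  63  62  63 101 159 197 210 209 209 209 209 209 209 208 208 207 208
  208 208 206 206 206 206 207 207 205 207 207 209 208 205 199 169 107  62
   60  58]
 [ 62  64  62  72 115 170 202 208 211 207 209 208 207 209 207 208 207 208
  208 207 208 208 208 207 208 207 207 207 207 207 208 206 195 157  9
[... 5843 characters left out ...]
 151  70  34  34  39  49  40  57  64  63  64  63  62
   58  54]
 [ 98 110 122 135 133 103  98  60  45  43  46  52  65  78  78  79  78  86
  123 160 161 159 161 149  61  32  35  43  43  43  62  64  62  64  63  61
   54  54]
 [ 98  97 101 109 118 122 134 116  56  40  36  40  49  64  72  78  78  85
  122 159 161 159 159 132  53  32  36  47  37  51  62  61  63  63  64  61
   52  53]
 [117  99  94  91 109 108 120 129 108  83  51  44  41  44  53  65  77  86
  126 159 160 160 152 109  48  34  36  48  40  59  60  62  63  61  64  61
   49  54]
 [110  98  96  94 105  98 102 109 117 120 105  80  51  42  40  46  63  80
  126 150 125 120 100  70  46  33  34  45  43  59  61  61  61  62  64  62
   49  53]]
```

View pics/pocket.png

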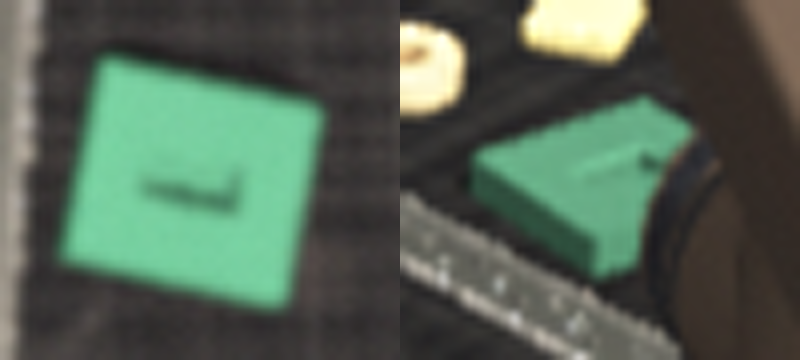

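In the top half of the picture the pocket is a shaded slot at about (383,215), close to the block's centre, with its long side about 13° off y. The scene half shows the same slot, partly hidden by the robot base. I carry the carrier over in an arc.

Request:
play_rows(steps=[[[0.013, -0.047, 0], [0, 0, -0.02], 0.045], [[0.026, -0.095, 0], [0, 0, -0.04], 0.045], [[0.039, -0.142, 0], [0, 0, -0.06], 0.045], [[0.052, -0.189, 0], [0, 0, -0.08], 0.045], [[0.052, -0.237, 0], [0, 0, -0.1], 0.045], [[0.052, -0.284, 0], [0, 0, -0.12], 0.045], [[0.052, -0.33, 0], [0, 0, -0.14], 0.045], [[0.04, -0.377, 0], [0, 0, -0.16], 0.045], [[0.028, -0.424, 0], [0, 0, -0.18], 0.045], [[0.016, -0.471, 0], [0, 0, -0.2], 0.045], [[0.004, -0.515, 0], [0, 0, -0.22], 0.045], [[-0.0066, -0.5433, 0], [0, 0, -0.236], 0.045]])

```text
clock: 5.4
tcp_pos: [379.6, -294.3, 227.8]
ee_rot: [-0.001, 0.786, 0.618, -0.0]
contact_force: [0.2, -0.0, -0.9]
opening: 52.1
grasp_force: 42.1
```

Request:
play_rows(steps=[[[0, 0, -0.04], [0, 0, 0], 0.045], [[0, 0, -0.08], [0, 0, 0], 0.045], [[0, 0, -0.11], [0, 0, 0], 0.045], [[0, 0, -0.13], [0, 0, 0], 0.045], [[0, 0, -0.13], [0, 0, 0], 0.045], [[0, 0, -0.13], [0, 0, 0], 0.045]])

```text
clock: 6.0
tcp_pos: [380.7, -291.6, 99.1]
ee_rot: [-0.001, 0.785, 0.619, -0.0]
contact_force: [-0.2, -0.3, -0.8]
opening: 52.2
grasp_force: 42.3
```

Run:
```python
from h import *
L=[]
for n in("top","scene"):
    im,d,K,T=grab(n); np.savez(n+"2.npz",im=im,d=d,K=K,T=T); P=cloud(d,K,T); H,S,V=hsv(im)
    b=(H>100)&(H<125)&(S>90)&(P[...,1]<-200)&(P[...,2]>20); print(n,b.sum(),np.argwhere(b).mean(0)[::-1] if b.any() else 0,np.percentile(P[b],[5,50,95],0).round(1).tolist() if b.any() else 0)
    o=(345,175) if n=="top" else (335,120); L.append(cv2.resize(im[o[1]:o[1]+100,o[0]:o[0]+80],(400,500),interpolation=cv2.INTER_CUBIC))
save("c5.png",np.hstack(L)); o=monitor.get_obs(); print(o["joint_positions"].round(2),o["tcp_pos"],o["ee_rot"])
```

```text
top 0 0 0
scene 146 [370.81506849 183.73287671] [[336.8, -300.5, 49.2], [357.8, -275.7, 83.1], [370.8, -265.0, 136.5]]
[-0.79  0.48  2.04  0.    0.61 -0.56] [ 381.19576878 -292.08833247  100.35015996] [3.62232131e-04 7.85417691e-01 6.18966004e-01 6.53794152e-05]
```

View pics/c5.png

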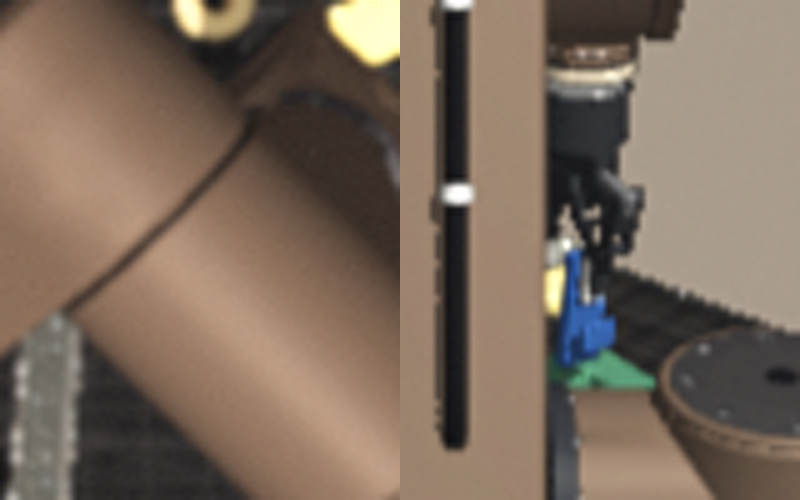

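The arm covers the block in the top view. In the scene view (right half) the carrier hangs upright above the green block at (585,310), with the pocket hidden behind it. I go down slowly and watch the force.

Request:
play_rows(steps=[[[0, 0, -0.008], [0, 0, 0], 0.045], [[0, 0, -0.015], [0, 0, 0], 0.045], [[0, 0, -0.019], [0, 0, 0], 0.045], [[0, 0, -0.021], [0, 0, 0], 0.045], [[0, 0, -0.023], [0, 0, 0], 0.045], [[0, 0, -0.025], [0, 0, 0], 0.045], [[0, 0, -0.025], [0, 0, 0], 0.045]])

```text
clock: 6.8
tcp_pos: [381.0, -291.9, 74.7]
ee_rot: [-0.0, 0.785, 0.619, 0.0]
contact_force: [0.3, -0.1, -0.9]
opening: 52.2
grasp_force: 42.3
```

Request:
play_rows(steps=[[[0, 0, -0.003], [0, 0, 0], 0.045], [[0, 0, -0.005], [0, 0, 0], 0.045], [[0, 0, -0.007], [0, 0, 0], 0.045], [[0, 0, -0.009], [0, 0, 0], 0.045], [[0, 0, -0.009], [0, 0, 0], 0.045], [[0, 0, -0.009], [0, 0, 0], 0.045]])

```text
clock: 7.4
tcp_pos: [381.0, -292.0, 65.8]
ee_rot: [0.0, 0.785, 0.619, 0.0]
contact_force: [-0.4, -0.0, -0.8]
opening: 52.5
grasp_force: 42.3
```

Request:
play_rows(steps=[[[0, 0, -0.001], [0, 0, 0], 0.045], [[0, 0, -0.001], [0, 0, 0], 0.056], [[0, 0, -0.001], [0, 0, 0], 0.064], [[0, 0, -0.001], [0, 0, 0], 0.075], [[0, 0, -0.001], [0, 0, 0], 0.075], [[0, 0, 0.02], [0, 0, 0], 0.075], [[0, 0, 0.06], [0, 0, 0], 0.075], [[0, 0, 0.1], [0, 0, 0], 0.075], [[0, 0, 0.12], [0, 0, 0], 0.075], [[0, 0, 0.12], [0, 0, 0], 0.075]])

```text
clock: 8.4
tcp_pos: [381.7, -292.6, 188.5]
ee_rot: [0.003, 0.785, 0.619, 0.0]
contact_force: [0.1, 0.1, 0.6]
opening: 74.9
grasp_force: 0.0
```

Run:
```python
from h import *
L=[]
for n in("top","scene"):
    im,d,K,T=grab(n); np.savez(n+"3.npz",im=im,d=d,K=K,T=T); P=cloud(d,K,T); H,S,V=hsv(im)
    b=(H>100)&(H<125)&(S>90)&(P[...,1]<-200)&(P[...,2]>10); print(n,b.sum(),np.percentile(P[b],[3,50,97],0).round(1).tolist() if b.any() else 0)
    q=b&(P[...,2]>96)
    if q.any(): px=np.argwhere(q)[:,::-1]; e=ray(px,K,T,108); print(len(px),e.mean(0),rect(e),P[q].mean(0))
    q=(S<60)&(V>120)&(P[...,1]<-240)&(P[...,1]>-320)&(P[...,0]>370)&(P[...,0]<430)&(P[...,2]>70)&(P[...,2]<115); print("barrel",q.sum(),P[q].mean(0) if q.any() else 0)
```

```text
top 2 [[366.2, -272.3, 39.5], [367.2, -272.2, 47.8], [368.3, -272.1, 56.0]]
barrel 0 0
scene 165 [[336.5, -302.4, 34.1], [356.8, -278.7, 62.6], [371.5, -265.2, 107.5]]
26 [ 353.01195421 -277.42389436  108.        ] (array([ 351.4, -276.5]), array([57. , 21.8]), 83.3) [ 357.70439467 -283.73565919  104.00032314]
barrel 23 [ 389.77426406 -293.69220004   96.88428498]
```

The carrier stands seated, its top at z≈107 as it was in the rack. Next I turn 90° for the regrasp on the narrow sides.

Request:
play_rows(steps=[[[-0.0202, 0.004, 0], [0, 0, -1.571], 0.075], [[-0.0202, 0.004, 0], [0, 0, -1.571], 0.075], [[-0.0202, 0.004, 0], [0, 0, -1.571], 0.075], [[-0.0202, 0.004, 0], [0, 0, -1.571], 0.075], [[-0.0202, 0.004, 0], [0, 0, -1.571], 0.075], [[-0.0202, 0.004, 0], [0, 0, -1.571], 0.075], [[-0.0202, 0.004, 0], [0, 0, -1.571], 0.075], [[-0.0202, 0.004, 0], [0, 0, -1.571], 0.075], [[-0.0202, 0.004, 0], [0, 0, -1.571], 0.075], [[-0.0202, 0.004, 0], [0, 0, -1.571], 0.075], [[-0.0202, 0.004, 0], [0, 0, -1.571], 0.075], [[-0.0202, 0.004, 0], [0, 0, -1.571], 0.075]])

```text
clock: 9.7
tcp_pos: [360.5, -287.6, 184.5]
ee_rot: [-0.001, 0.993, -0.118, -0.001]
contact_force: [0.4, -0.7, 0.0]
opening: 75.0
grasp_force: 0.0
```

Request:
play_rows(steps=[[[0, 0, -0.04], [0, 0, 0], 0.075], [[0, 0, -0.07], [0, 0, 0], 0.075], [[0, 0, -0.09], [0, 0, 0], 0.07], [[0, 0, -0.105], [0, 0, 0], 0.06], [[0, 0, -0.115], [0, 0, 0], 0.05], [[0, 0, -0.1198], [0, 0, 0], 0.045], [[0, 0, -0.1198], [0, 0, 0], 0.045]])

```text
clock: 10.4
tcp_pos: [360.7, -287.8, 65.5]
ee_rot: [-0.0, 0.993, -0.117, -0.0]
contact_force: [-1.1, -0.1, -0.3]
opening: 44.9
grasp_force: 0.0
```

Request:
play_rows(steps=[[[0, 0, 0], [0, 0, 0], 0.041], [[0, 0, 0], [0, 0, 0], 0.038], [[0, 0, 0], [0, 0, 0], 0.035], [[0, 0, 0], [0, 0, 0], 0.035]], squeeze=20)

```text
clock: 10.8
tcp_pos: [361.0, -288.0, 66.5]
ee_rot: [0.0, 0.993, -0.118, 0.0]
contact_force: [0.1, 1.5, 6.7]
opening: 36.1
grasp_force: 20.5
```

Request:
play_rows(steps=[[[0, 0, 0], [0, 0, 0], 0.03], [[0, 0, 0], [0, 0, 0], 0.03], [[0, 0, 0.01], [0, 0, 0], 0.03], [[0, 0, 0.035], [0, 0, 0], 0.03], [[0, 0, 0.075], [0, 0, 0], 0.03], [[0, 0, 0.115], [0, 0, 0], 0.03], [[0, 0, 0.145], [0, 0, 0], 0.03], [[0, 0, 0.16], [0, 0, 0], 0.03], [[0, 0, 0.16], [0, 0, 0], 0.03]], squeeze=60)

```text
clock: 11.7
tcp_pos: [361.2, -288.3, 228.4]
ee_rot: [0.001, 0.993, -0.118, 0.002]
contact_force: [-0.1, -0.4, -2.4]
opening: 34.9
grasp_force: 59.8
```

```bash
cat > rail.py <<'E'
from h import *
def fit(x,y):
    k=np.ones(len(x),bool)
    for _ in range(6):
        p=np.polyfit(x[k],y[k],1); r=y-np.polyval(p,x); k=abs(r)<max(1.0,2*np.std(r[k]))
    return p,k.sum(),np.std(r[k])
for n,f in(("top","top3"),("scene","scene3"),("top","top0"),("scene","scene0")):
    z=np.load(f+".npz"); im,d,K,T=z["im"],z["d"],z["K"],z["T"]; P=cloud(d,K,T); X,Y,Z=P[...,0],P[...,1],P[...,2]
    reg=(X>470)&(X<600)&(Y>-95)&(Y<120)
    q=reg&(Z>120)&(Z<143)&(X<560); print(f,"face",q.sum(),end=" ")
    if q.sum()>20: p,k,s=fit(Y[q],X[q]); print("x(y=0)=%.1f x(-80)=%.1f yaw=%.2f n=%d s=%.1f"%(p[1],np.polyval(p,-80),-np.degrees(np.arctan(p[0])),k,s),end=" ")
    t=reg&(Z>174)&(Z<180); print("top n",t.sum(),"Z",np.median(Z[t]).round(1),end=" ")
    e=P[t]; bins=np.arange(-60,110,6); bk=[];fr=[]
    print("endY %.1f"%np.percentile(P[reg&(Z>120)][:,1],0.5))
    # subpixel edges in top view
    if n=="top":
        g=cv2.cvtColor(im,cv2.COLOR_RGB2GRAY).astype(float); E=[]
        for u in range(285,332):
            if 288<=u<=297: continue
            col=g[140:175,u]; j=np.argmax(col>150); 
            if j>0: E.append((u,140+j-1+(150-col[j-1])/(col[j]-col[j-1])))
        E=np.array(E); R=ray(E,K,T,177); p,k,s=fit(R[:,1],R[:,0]); print("  back edge x(0)=%.1f x(-80)=%.1f yaw %.2f n=%d s=%.1f"%(p[1],np.polyval(p,-80),-np.degrees(np.arctan(p[0])),k,s))
        E=[]
        for v in range(157,168):
            row=g[v,315:350]; j=len(row)-1-np.argmax(row[::-1]>150); E.append((315+j+(row[j]-150)/(row[j]-row[j+1]),v))
        print("  end",ray(np.array(E),K,T,177)[:,:2].round(1).tolist())
    H,S,V=hsv(im); rd=((H<8)|(H>172))&(S>70)&reg&(Z>150); px=np.argwhere(rd)[:,::-1]
    w=S[rd].astype(float)
    if len(px): R=ray(px,K,T,181); print("  pointer n",len(px),R[R[:,0]>0].mean(0).round(1),P[rd].mean(0).round(1), rect(R))
E
python3 rail.py
```

```text
top3 face 58 x(y=0)=517.9 x(-80)=527.8 yaw=7.09 n=51 s=0.4 top n 370 Z 177.3 endY -84.4
  back edge x(0)=551.2 x(-80)=559.0 yaw 5.60 n=30 s=0.5
  end [[559.5, -76.6], [555.7, -79.7], [552.0, -79.8], [548.3, -79.9], [544.6, -80.0], [540.8, -81.2], [537.1, -81.5], [533.4, -82.3], [529.7, -81.2], [526.1, -66.6], [522.4, -63.6]]
  pointer n 33 [524.3  72.3 181. ] [524.8  72.2 178.3] (array([526. ,  71.8]), array([38.5, 11.7]), 6.6)
scene3 face 203 x(y=0)=519.0 x(-80)=529.5 yaw=7.43 n=184 s=2.4 top n 204 Z 177.6 endY -85.4
  pointer n 30 [520.   78.6 181. ] [523.6  75.4 178.5] (array([518.3,  77.9]), array([18.1, 56.7]), 82.6)
top0 face 65 x(y=0)=517.9 x(-80)=527.9 yaw=7.12 n=64 s=0.7 top n 355 Z 177.0 endY -84.2
  back edge x(0)=558.8 x(-80)=566.2 yaw 5.26 n=37 s=1.4
  end [[559.4, -85.5], [555.7, -85.8], [552.0, -85.7], [548.3, -85.6], [544.5, -86.1], [540.8, -86.6], [537.1, -87.5], [533.4, -88.4], [529.7, -88.3], [526.0, -86.1], [522.3, -82.1]]
  pointer n 27 [527.   73.3 181. ] [527.3  73.3 179.6] (array([526.3,  73.1]), array([37.6,  8.7]), 7.6)
scene0 face 203 x(y=0)=518.3 x(-80)=527.9 yaw=6.85 n=163 s=1.8 top n 186 Z 177.6 endY -85.8
  pointer n 26 [520.5  79.8 181. ] [523.3  77.3 179.1] (array([518.6,  80.1]), array([13.5, 56.7]), 82.6)
```

Request:
play_rows(steps=[[[0.03, 0.027, 0], [0, 0, 0.07], 0.03], [[0.06, 0.054, 0], [0, 0, 0.14], 0.03], [[0.09, 0.081, 0], [0, 0, 0.21], 0.03], [[0.12, 0.108, 0], [0, 0, 0.28], 0.03], [[0.145, 0.131, 0], [0, 0, 0.34], 0.03], [[0.1566, 0.142, -0.01], [0, 0, 0.362], 0.03], [[0.1566, 0.142, -0.04], [0, 0, 0.362], 0.03], [[0.1566, 0.142, -0.07], [0, 0, 0.362], 0.03], [[0.1566, 0.142, -0.0865], [0, 0, 0.362], 0.03], [[0.1566, 0.142, -0.0865], [0, 0, 0.362], 0.03], [[0.1566, 0.142, -0.0865], [0, 0, 0.362], 0.03]])

```text
clock: 12.8
tcp_pos: [517.0, -146.2, 139.1]
ee_rot: [-0.0, 0.998, 0.062, -0.001]
contact_force: [0.7, -0.5, -1.0]
opening: 35.2
grasp_force: 60.0
```

```bash
cat > m.py <<'E'
from h import *
import sys
t=sys.argv[1]; L=[]
o=monitor.get_obs(); print(o["tcp_pos"].round(1),o["ee_rot"].round(3),o["joint_positions"].round(2),o["contact_force"].round(1),o["moment"].round(2))
for n in("scene","top"):
    im,d,K,T=grab(n); np.savez(n+t+".npz",im=im,d=d,K=K,T=T); P=cloud(d,K,T); X,Y,Z=P[...,0],P[...,1],P[...,2]; H,S,V=hsv(im)
    b=(H>100)&(H<128)&(S>90)&(X>440)&(X<600)&(Y<150)&(Y>-250)&(Z>60)
    print(n,"blue",b.sum(),np.percentile(P[b],[3,50,97],0).round(1).tolist() if b.any() else 0)
    f=b&(Z>135)
    if f.sum()>5: print("  upper plate",f.sum(),P[f].mean(0).round(1),np.argwhere(f).mean(0)[::-1])
    w=(S<60)&(V>110)&(X>500)&(X<600)&(Y<-95)&(Y>-200)&(Z>130)&(Z<190); print("  barrel",w.sum(),P[w].mean(0).round(1),np.percentile(P[w],[5,95],0).round(1).tolist()) if w.sum()>3 else print("  nb")
    o=(255,140) if n=="scene" else (285,140)
    L.append(cv2.resize(im[o[1]:o[1]+80,o[0]:o[0]+64],(400,500),interpolation=cv2.INTER_CUBIC))
save("m%s.png"%t,np.hstack(L))
E
python3 m.py 4
```

```text
[ 517.  -146.2  139.1] [-0.     0.998  0.062 -0.001] [-0.4   0.49  1.87 -0.    0.79  1.05] [ 0.7 -0.5 -1. ] [ 0.04 -0.03 -0.01]
scene blue 15 [[512.2, -135.1, 87.2], [517.4, -128.0, 100.2], [521.0, -121.9, 119.7]]
  barrel 16 [ 551.4 -127.2  163.4] [[542.4, -134.4, 157.7], [561.6, -120.4, 168.1]]
top blue 0 0
  nb
```

View pics/m4.png

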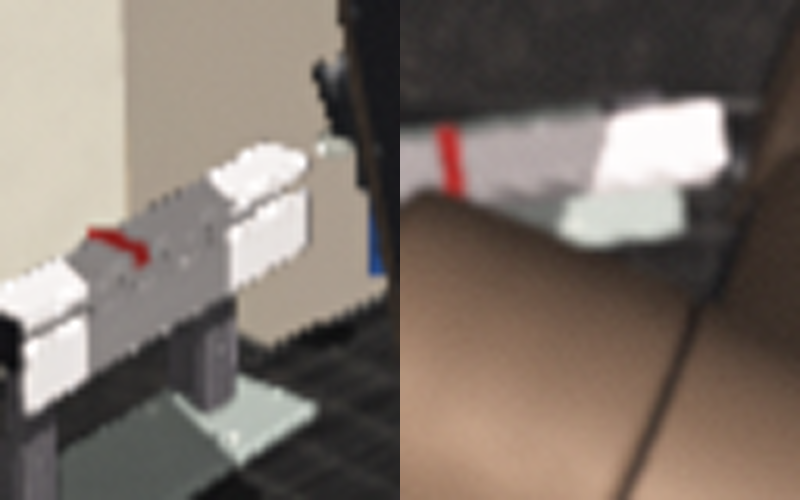

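Left half: the barrel tip shows at crop (335,145), in line with the rail's slot, which runs from (85,300) to (305,180). The plate is below right at (378,240). Right half: the forearm hides the carrier, and the rail end is at (720,150). The tip's measured position matches the plan, so I enter slowly.

Request:
play_rows(steps=[[[-0.0025, 0.0198, 0], [0, 0, 0], 0.03], [[-0.0044, 0.0347, 0], [0, 0, 0], 0.03], [[-0.0056, 0.0446, 0], [0, 0, 0], 0.03], [[-0.0062, 0.0496, 0], [0, 0, 0], 0.03], [[-0.0069, 0.0546, 0], [0, 0, 0], 0.03], [[-0.0069, 0.0546, 0], [0, 0, 0], 0.03]])

```text
clock: 13.5
tcp_pos: [510.3, -90.9, 139.6]
ee_rot: [-0.0, 0.998, 0.063, -0.0]
contact_force: [-1.5, 1.2, -1.0]
opening: 35.3
grasp_force: 60.2
```

Request:
play_rows(steps=[[[-0.0006, 0.005, 0], [0, 0, 0], 0.03], [[-0.0006, 0.005, 0], [0, 0, 0], 0.03]])

```text
clock: 13.7
tcp_pos: [509.7, -86.1, 139.4]
ee_rot: [-0.0, 0.998, 0.063, -0.0]
contact_force: [-2.6, 0.1, -2.0]
opening: 35.4
grasp_force: 60.1
```

Request:
play_rows(steps=[[[-0.0012, 0.004, 0], [0, 0, 0], 0.03], [[-0.0018, 0.008, 0], [0, 0, 0], 0.03], [[-0.0022, 0.011, 0], [0, 0, 0], 0.03], [[-0.0022, 0.011, 0], [0, 0, 0], 0.03]])

```text
clock: 14.1
tcp_pos: [507.8, -74.9, 139.6]
ee_rot: [0.0, 0.998, 0.063, 0.0]
contact_force: [0.1, 0.5, -1.3]
opening: 35.3
grasp_force: 60.1
```

Request:
play_rows(steps=[[[-0.0012, 0.0099, 0], [0, 0, 0], 0.03], [[-0.0025, 0.0198, 0], [0, 0, 0], 0.03], [[-0.0037, 0.0298, 0], [0, 0, 0], 0.03], [[-0.005, 0.0397, 0], [0, 0, 0], 0.03], [[-0.005, 0.0397, 0], [0, 0, 0], 0.03]])

```text
clock: 14.6
tcp_pos: [502.5, -34.3, 139.6]
ee_rot: [-0.0, 0.998, 0.064, -0.0]
contact_force: [0.8, -0.1, -1.6]
opening: 35.2
grasp_force: 60.1
```

Request:
play_rows(steps=[[[-0.0012, 0.0099, 0], [0, 0, 0], 0.03], [[-0.0025, 0.0198, 0], [0, 0, 0], 0.03], [[-0.0037, 0.0298, 0], [0, 0, 0], 0.03], [[-0.005, 0.0397, 0], [0, 0, 0], 0.03], [[-0.005, 0.0397, 0], [0, 0, 0], 0.03]])

```text
clock: 15.1
tcp_pos: [497.4, 5.3, 139.5]
ee_rot: [-0.0, 0.998, 0.064, -0.0]
contact_force: [-0.8, 0.7, -1.5]
opening: 35.5
grasp_force: 60.1
```

```bash
python3 m.py 5
```

```text
[497.4   5.3 139.5] [-0.     0.998  0.064 -0.   ] [-0.12  0.44  1.97 -0.    0.74  1.32] [-0.8  0.7 -1.5] [-0.01  0.03  0.02]
scene blue 177 [[472.1, -13.5, 86.5], [493.6, 8.6, 122.8], [503.9, 26.5, 181.9]]
  upper plate 59 [495.3  -0.5 162.3] [294.55932203 178.        ]
  nb
top blue 0 0
  nb
```

View pics/m5.png

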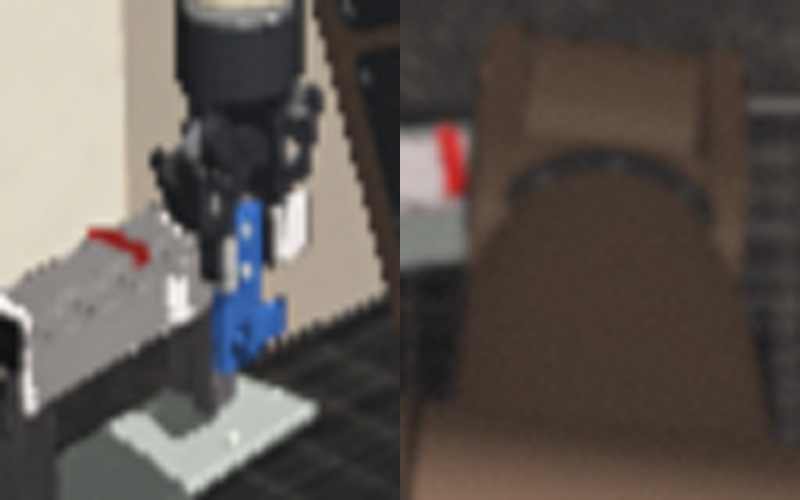

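The carrier runs in the slot in front of the rail (left half, plate at crop 245,250), with the red pointer ahead at crop (120,245). In the right half the arm hides it. The forces are near zero, so I slide on towards the pointer.

Request:
play_rows(steps=[[[-0.0012, 0.0099, 0], [0, 0, 0], 0.03], [[-0.0025, 0.0198, 0], [0, 0, 0], 0.03], [[-0.0037, 0.0298, 0], [0, 0, 0], 0.03], [[-0.005, 0.0397, 0], [0, 0, 0], 0.03], [[-0.0062, 0.0496, 0], [0, 0, 0], 0.03], [[-0.0069, 0.0546, 0], [0, 0, 0], 0.03], [[-0.0069, 0.0546, 0], [0, 0, 0], 0.03]])

```text
clock: 15.9
tcp_pos: [490.7, 59.4, 139.5]
ee_rot: [0.0, 0.998, 0.063, -0.0]
contact_force: [0.6, 1.2, -1.7]
opening: 35.0
grasp_force: 60.1
```

```bash
cat > p.py <<'E'
from h import *
import sys
M=np.array([545.6,-82.]); y=np.radians(7.2); a=np.array([-np.sin(y),np.cos(y)]); nx=np.array([np.cos(y),np.sin(y)])
def plane(uv,K,T,xo):  # ray onto vertical plane at rail-frame x=xo
    uv=np.atleast_2d(uv).astype(float)
    r=np.c_[(uv[:,0]-K[0,2])/K[0,0],-(uv[:,1]-K[1,2])/K[1,1],-np.ones(len(uv))]@T[:3,:3].T; o=T[:3,3]
    t=(xo-(o[:2]-M)@nx)/(r[:,:2]@nx); p=o+r*t[:,None]; return np.c_[(p[:,:2]-M)@a,p[:,2]]
o=monitor.get_obs(); B=o["tcp_pos"][:2]+36*nx; print("odo s",((B-M)@a).round(1),"x'",((B-M)@nx).round(1),o["tcp_pos"].round(1))
for n in("scene","top"):
    im,d,K,T=grab(n); np.savez(n+sys.argv[1]+".npz",im=im,d=d,K=K,T=T)
    F=im.astype(float); u0,v0,u1,v1=(255,150,330,230) if n=="scene" else (275,145,330,200)
    red=np.clip(F[...,0]-(F[...,1]+F[...,2])/2-12,0,None); blu=np.clip(F[...,2]-F[...,0]-30,0,None)
    for nm,w in(("red",red),("blue",blu)):
        m=np.zeros_like(w); m[v0:v1,u0:u1]=w[v0:v1,u0:u1]; m[m<20]=0
        ks=np.argwhere(m>0)[:,::-1]
        if len(ks)<4: continue
        W=m[m>0]; q=ray(ks,K,T,181); s=(q[:,:2]-M)@a; x=(q[:,:2]-M)@nx
        k=abs(x)<17 if nm=="red" else (x>-60)
        if n=="top" and k.any(): print(n,nm,k.sum(),"s mean %.1f"%np.average(s[k],weights=W[k]),"x' %.1f"%np.average(x[k],weights=W[k]),np.percentile(s[k],[5,95]).round(1))
        else:
            for v in range(v0,v1):
                r=np.nonzero(m[v,u0:u1])[0]+u0
                if len(r): 
                    w_=w[v]; mx=m[v].max(); g=np.nonzero(w_[u0:u1]>mx/2)[0]+u0; L,R=g[0],g[-1]
                    e0=L-(w_[L]-mx/2)/(w_[L]-w_[L-1]); e1=R+(w_[R]-mx/2)/(w_[R]-w_[R+1])
                    P=plane([[e0,v],[e1,v]],K,T,-17.5 if nm=="red" else -42); print(n,nm,v,np.round([e0,e1],1),P.round(1).tolist())
E
python3 p.py 6
```

```text
odo s 147.1 x' -0.8 [490.7  59.4 139.5]
scene red 176 [268.4 270.3] [[206.1, 211.7], [195.8, 207.6]]
scene red 177 [268.5 270.7] [[205.8, 207.7], [193.9, 202.9]]
scene red 178 [268.5 270.7] [[205.6, 203.7], [194.5, 199.1]]
scene red 224 [267.4 270.5] [[222.2, 21.6], [205.2, 13.2]]
scene red 225 [267.4 271.8] [[222.1, 17.3], [198.1, 5.3]]
scene red 226 [267.8 273.6] [[220.4, 12.1], [188.0, -4.1]]
scene red 227 [268.  275.6] [[219.5, 7.3], [176.8, -14.2]]
scene red 228 [270.3 277.1] [[207.2, -3.3], [168.6, -22.8]]
scene red 229 [270.8 279.2] [[204.3, -9.1], [156.9, -33.1]]
scene blue 177 [284.  286.2] [[150.1, 192.6], [138.3, 187.8]]
scene blue 178 [283.5 286.9] [[153.4, 189.9], [134.4, 182.2]]
scene blue 179 [283. 287.] [[156.2, 187.1], [133.7, 177.9]]
scene blue 180 [282.7 287.1] [[158.1, 183.9], [133.5, 173.8]]
scene blue 181 [282.7 287.2] [[158.1, 179.9], [132.7, 169.4]]
scene blue 182 [285.4 287.3] [[143.1, 169.7], [132.3, 165.2]]
scene blue 183 [285.  287.5] [[145.3, 166.5], [131.5, 160.8]]
scene blue 184 [283.3 287.5] [[155.2, 166.6], [131.5, 156.7]]
scene blue 185 [283.4 287.5]
[... 500 characters left out ...]
59.2, 131.6], [115.7, 112.7]]
scene blue 194 [283.  290.5] [[158.4, 127.1], [115.1, 108.3]]
scene blue 195 [283.2 290.4] [[157.5, 122.6], [116.2, 104.5]]
scene blue 196 [283.  290.5] [[158.3, 118.8], [115.7, 100.1]]
scene blue 197 [282.9 290.5] [[159.0, 115.0], [115.3, 95.7]]
scene blue 198 [283.5 290.4] [[156.1, 109.6], [116.4, 91.9]]
scene blue 199 [285.5 289. ] [[144.9, 100.4], [124.3, 91.2]]
scene blue 200 [284.8 287.9] [[149.1, 98.1], [130.9, 89.9]]
scene blue 201 [279.7 287.4] [[177.9, 106.8], [133.9, 87.0]]
scene blue 202 [279.6 286.4] [[178.6, 103.0], [140.0, 85.6]]
scene blue 203 [279.6 283.9] [[178.3, 98.7], [154.2, 87.7]]
scene blue 204 [280.1 282.3] [[176.1, 93.5], [163.6, 87.8]]
```

Run:
```python
import sys; sys.argv=["p","x"]
src=open("p.py").read().split("o=monitor")[0]; exec(src)
for f in("top0","top3","top4","scene0","scene3","scene4","scene5"):
    z=np.load(f+".npz"); im,K,T=z["im"],z["K"],z["T"]; F=im.astype(float); n=f[:-1]
    red=np.clip((F[...,0]-(F[...,1]+F[...,2])/2)-15,0,None); u0,v0,u1,v1=(262,168,290,200) if n=="scene" else (282,150,305,185)
    m=np.zeros_like(red); m[v0:v1,u0:u1]=red[v0:v1,u0:u1]; ks=np.argwhere(m>0)[:,::-1]; W=m[m>0]
    q=ray(ks,K,T,181); s=(q[:,:2]-M)@a; x=(q[:,:2]-M)@nx; k=(abs(x)<13); print(f,"top-surface s %.1f"%np.average(s[k],weights=W[k]),"x' %.1f"%np.average(x[k],weights=W[k]),k.sum())
    if n=="scene":
        fr=plane(ks,K,T,-17.5); k=(fr[:,1]<176)&(fr[:,1]>140); 
        if k.any(): print("   front band s %.1f n %d"%(np.average(fr[k,0],weights=W[k]),k.sum()))
```

```text
top0 top-surface s 156.2 x' 0.1 28
top3 top-surface s 155.4 x' -1.0 32
top4 top-surface s 156.0 x' 0.1 45
scene0 top-surface s 160.8 x' 0.8 17
   front band s 159.0 n 11
scene3 top-surface s 160.6 x' 0.6 21
   front band s 160.1 n 10
scene4 top-surface s 161.7 x' 0.4 23
   front band s 159.4 n 10
scene5 top-surface s 161.7 x' 0.4 23
   front band s 159.4 n 10
```

Request:
play_rows(steps=[[[-0.0006, 0.005, 0], [0, 0, 0], 0.03], [[-0.0012, 0.0093, 0], [0, 0, 0], 0.03], [[-0.0012, 0.0093, -0.001], [0, 0, 0], 0.03], [[-0.0012, 0.0093, -0.002], [0, 0, 0], 0.03], [[-0.0012, 0.0093, -0.0025], [0, 0, 0], 0.03], [[-0.0012, 0.0093, -0.0025], [0, 0, 0], 0.03]])

```text
clock: 16.6
tcp_pos: [489.6, 67.9, 136.9]
ee_rot: [0.0, 0.998, 0.063, -0.0]
contact_force: [-1.3, 0.1, -1.9]
opening: 35.3
grasp_force: 60.2
```

Request:
play_rows(steps=[[[-0.0001, 0.0008, -0.0005], [0, 0, 0], 0.03], [[-0.0001, 0.0008, -0.001], [0, 0, 0], 0.03], [[-0.0001, 0.0008, -0.001], [0, 0, 0], 0.03]])

```text
clock: 16.9
tcp_pos: [489.7, 68.6, 136.5]
ee_rot: [0.0, 0.998, 0.063, 0.0]
contact_force: [-2.1, -2.6, 5.5]
opening: 34.8
grasp_force: 60.9
```

Request:
play_rows(steps=[[[0, 0, 0.0003], [0, 0, 0], 0.038], [[0, 0, 0.0003], [0, 0, 0], 0.042], [[0, 0, 0.0003], [0, 0, 0], 0.05], [[0, 0, 0.0003], [0, 0, 0], 0.06], [[0, 0, 0.0003], [0, 0, 0], 0.06]], squeeze=20)

```text
clock: 17.4
tcp_pos: [489.5, 68.8, 136.3]
ee_rot: [0.0, 0.998, 0.063, -0.0]
contact_force: [0.5, -0.8, -0.3]
opening: 59.9
grasp_force: 0.0
```

Request:
play_rows(steps=[[[0, 0, 0.01], [0, 0, 0], 0.06], [[0, 0, 0.03], [0, 0, 0], 0.06], [[0, 0, 0.06], [0, 0, 0], 0.06], [[0, 0, 0.09], [0, 0, 0], 0.06], [[0, 0, 0.12], [0, 0, 0], 0.06], [[0, -0.04, 0.14], [0, 0, 0], 0.06], [[0, -0.09, 0.14], [0, 0, 0], 0.06], [[0, -0.14, 0.14], [0, 0, 0], 0.06], [[0, -0.19, 0.14], [0, 0, 0], 0.06], [[0, -0.24, 0.14], [0, 0, 0], 0.06], [[0, -0.27, 0.14], [0, 0, 0], 0.06], [[0, -0.27, 0.14], [0, 0, 0], 0.06]])

```text
clock: 18.6
tcp_pos: [489.2, -204.6, 276.7]
ee_rot: [0.0, 0.998, 0.061, 0.0]
contact_force: [-0.1, 0.5, 0.7]
opening: 60.1
grasp_force: 0.0
```

```bash
python3 p.py 7 | grep -v "scene red 2"
python3 - <<'E'
from h import *
for n in("top","scene"):
    z=np.load(n+"7.npz"); im=z["im"]; P=cloud(z["d"],z["K"],z["T"]); H,S,V=hsv(im)
    b=(H>100)&(H<128)&(S>90)&(P[...,0]>440)&(P[...,0]<560)&(P[...,1]>0)&(P[...,1]<150)&(P[...,2]>60); print(n,b.sum(),np.percentile(P[b],[3,50,97],0).round(1).tolist() if b.any() else 0)
E
```

```text
odo s -114.5 x' -35.3 [ 489.2 -204.6  276.7]
scene red 176 [268.3 273.1] [[206.3, 211.8], [181.1, 201.6]]
scene red 177 [268.5 274.1] [[205.6, 207.6], [176.1, 195.7]]
scene red 178 [270.5 275.4] [[195.1, 199.4], [169.2, 188.9]]
scene red 179 [272.8 278. ] [[183.2, 190.6], [155.0, 179.1]]
scene red 180 [275.5 278.2] [[168.6, 180.6], [153.8, 174.5]]
scene red 181 [276.1 278.3] [[165.7, 175.4], [153.4, 170.3]]
scene red 182 [275.9 277.8] [[167.1, 171.9], [156.6, 167.6]]
scene blue 182 [283.5 286.5] [[153.5, 174.0], [137.1, 167.2]]
scene blue 183 [282.2 286.5] [[161.3, 173.2], [137.0, 163.1]]
scene blue 184 [280.2 286.2] [[172.4, 173.8], [138.8, 159.7]]
scene blue 185 [279.5 283.3] [[176.0, 171.2], [155.3, 162.6]]
scene blue 186 [279.3 282.8] [[177.6, 167.9], [158.2, 159.7]]
scene blue 187 [278.8 285.2] [[180.1, 165.0], [144.9, 150.1]]
scene blue 188 [278.8 285.6] [[180.7, 161.2], [143.0, 145.2]]
scene blue 189 [278.7 285.5] [[181.1, 157.3], [143.6, 141.3]]
scene blue 190 [278.6 285.3] [[181.9, 153.6], [144.7, 137.7]]
scene blue 191 [278.6 285.1] [[182.1, 149.7], [146.2, 134.2]]
scene bl
[... 452 characters left out ...]
] [[190.3, 120.6], [131.0, 94.2]]
scene blue 200 [277.1 287.4] [[191.9, 117.2], [133.7, 91.2]]
scene blue 201 [276.6 287.2] [[194.6, 114.3], [135.3, 87.7]]
scene blue 202 [276.5 286.1] [[195.3, 110.5], [141.5, 86.2]]
scene blue 203 [276.7 284.1] [[194.7, 106.1], [153.4, 87.4]]
scene blue 204 [276.5 282.4] [[195.6, 102.4], [163.3, 87.7]]
scene blue 205 [276.6 280.1] [[195.7, 98.3], [176.3, 89.4]]
scene blue 206 [276.7 278.5] [[195.0, 93.8], [184.9, 89.2]]
top red 45 s mean 156.1 x' 0.3 [148.4 164.3]
top blue 47 s mean 157.3 x' -49.8 [143.6 169.9]
top 67 [[469.9, 51.3, 93.7], [482.2, 65.2, 120.6], [489.8, 79.8, 176.5]]
scene 198 [[471.0, 53.4, 81.8], [485.1, 75.4, 119.0], [497.6, 89.6, 174.0]]
```

```bash
cat > t.py <<'E'
import sys
exec(open("p.py").read().split("o=monitor")[0])
for f in sys.argv[1:]:
    z=np.load(f+".npz"); im=z["im"]; P=cloud(z["d"],z["K"],z["T"]); H,S,V=hsv(im)
    b=(H>100)&(H<128)&(S>90)&(P[...,0]>440)&(P[...,0]<560)&(P[...,1]>-40)&(P[...,1]<150)&(P[...,2]>60)
    p=P[b]; s=(p[:,:2]-M)@a; x=(p[:,:2]-M)@nx
    for lo,hi in((60,85),(85,100),(100,115),(115,130),(130,145),(145,160),(160,172),(172,190)):
        k=(p[:,2]>=lo)&(p[:,2]<hi)
        if k.sum()>2: print(f,lo,hi,k.sum(),"s min/med/max",np.percentile(s[k],[5,50,95]).round(1),"x'",np.percentile(x[k],[5,50,95]).round(1))
E
python3 t.py top7 scene7 scene5
```

```text
top7 85 100 16 s min/med/max [140.1 155.2 166.9] x' [-47.8 -42.4 -38.1]
top7 100 115 10 s min/med/max [141.5 155.7 167.7] x' [-55.5 -45.8 -40.2]
top7 115 130 8 s min/med/max [143.4 151.7 160.1] x' [-56.8 -54.  -35.6]
top7 160 172 10 s min/med/max [150.2 164.6 170.8] x' [-49.5 -44.8 -40. ]
top7 172 190 22 s min/med/max [139.4 152.  167.6] x' [-48.5 -43.4 -38.4]
scene7 60 85 10 s min/med/max [152.8 167.1 173.2] x' [-32.5 -29.3 -23.6]
scene7 85 100 26 s min/med/max [149.8 168.6 177.6] x' [-52.7 -34.2 -24.2]
scene7 100 115 52 s min/med/max [141.7 160.7 175.9] x' [-56.8 -39.1 -28. ]
scene7 115 130 28 s min/med/max [143.4 158.5 175.9] x' [-54.4 -38.1 -32.4]
scene7 130 145 26 s min/med/max [141.4 168.6 177.7] x' [-44.7 -40.2 -34.1]
scene7 145 160 24 s min/med/max [146.1 163.  174.8] x' [-47.4 -44.3 -35.1]
scene7 160 172 21 s min/med/max [143.  163.8 174. ] x' [-48.9 -46.  -39.9]
scene7 172 190 11 s min/med/max [148.6 168.2 177.5] x' [-50.7 -47.  -40.7]
scene5 60 85 3 s min/med/max [ 79.9  94.1 107.2] x' [-38.5 -38.4 -36.7]
scene5 85 100 22 s min/med/max [ 86.5 103.8 112.7] x' [-43.2 -38.5 -30.3]
scene5 100 115 36 s min/med/max [ 80.2 102.5 114.9] x' [-59.7 -44.3 -30.4]
scene5 115 130 49 s min/med/max [ 80.4 100.2 112. ] x' [-61.1 -42.  -32. ]
scene5 130 145 19 s min/med/max [ 78.5  96.  111.4] x' [-50.  -40.9 -34.3]
scene5 145 160 15 s min/med/max [ 72.5  83.7 100.7] x' [-44.5 -40.7 -34.6]
scene5 160 172 15 s min/med/max [68.5 83.  98.8] x' [-44.  -38.5 -29.6]
scene5 172 190 16 s min/med/max [ 76.4  86.2 103.2] x' [-44.1 -39.7 -32.5]
```

```bash
python3 -c "
from h import *
print(order.finish_job())"
```

```text
the job is handed in; nothing more can be done
None
```

The blue carrier was stood in the green block, regrasped by its narrow sides and slid into the rail; it now hangs within about 1–2 mm of the red pointer, tilted about 8° so its heel rests on the rail. The pointer measured unmoved, nothing else was deliberately touched, and the job was handed in after about 19 s.

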